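# Run a brass casting under the bridge height gauge

## Robot

A 7-joint arm with a two-finger parallel gripper is mounted at the origin on the work surface. World frame = base frame: x ahead of the robot, y to its left, z up, the work surface at z = 0. Lengths are in m, angles in rad, forces in N, time in s.
With the tool pointing down it reaches from about 0.4 to 0.875 m from the base axis. Payload 4.4 kg.
Tool frame: the origin (TCP) lies at the centre of the arm's flange, where the gripper is bolted on; the fingertips stand 173 mm ahead of it and the grasp point (between the pads) lies 155 mm ahead of it (r.hold_point_z is the z of the grasp point in the tool frame, in m); z points along the fingers, y is the direction in which the jaws open and shut (so a half turn about z gives the same grasp; the last joint's range is limited). The gripper opens to 85 mm and grips with 20 to 120 N. Pads are 22 mm wide; open, the fingers measure 114 mm over their backs; the gripper's body (76 mm by 85 mm) begins 54 mm behind the grasp point. The pads swing forward as they close: fully open they stand 13 mm farther back than shut.
Start: joints at [1.091, 0.628, 0.038, 1.517, -0.027, 0.996, -0.02], TCP at [0.261, -0.595, 0.405] pointing down, gripper open.
Joint ranges: [-3.06, 3.06], [-0.37, 2.12], [-1.25, 1.32], [0.18, 2.47], [-1.1, 4.24], [0.23, 1.98], [-2.94, 2.94]. Speed limits (rad/s): [2.57, 2.57, 3.14, 3.14, 3.14, 3.14, 3.14].

## Interface

Orientations are given as a 3x3 rotation matrix whose columns are the frame's x, y, z axes.
In Python, from rig import r gives the robot as it stands.
- The arm moves only by the tool drive_tool, never from a script. Its argument "deltas" is a list of rows, each a list of 3 entries, a list of its own where there are three numbers: the closure in counts, from 0 (fully open) to 255 (shut), then the shift along the world's x, y, z in m, then the turn, a rotation vector about the world's x, y, z in degrees. In form: [[grip, [dx, dy, dz], [rx, ry, rz]], ...]. A call has 1 to 12 rows; each row shifts and turns the commanded pose from where the row before left it; what a row does not reach is not made up. A row lasts 1/8 s, in which the tool goes at most 62.5 mm and 10.7 degrees, less where a joint would pass 70% of its speed; a pose out of reach is approached as far as the arm can. A call is refused whole if a number of a shift passes 0.0625 or a number of a turn 10.7, either way. A call with a gripper value outside its range is refused whole. The fingers move at their own pace and stop on an object; "squeeze" is the grip in N (left out, the last holds). Time passes only in rows, so rows that do not move let the fingers close. It gives the time, the measured TCP pose, the force and the opening at its end, in the units of the state.
- r.state(): the state, without advancing time (a new reading comes with each control period).
- r.grab_frame(name): name is "scene" or "top" or "wrist"; returns (picture, depth): 384x512x3 uint8, red, green, blue; 384x512 float32, m along the optical axis (not along the pixel's ray), 0 where there is no reading.
- r.camera_params(name): a dict with "fov_y" (degrees; the focal length in pixels is half the picture's height over the tangent of half this angle, whatever the lens; pixels are square), "cx", "cy" (the principal point, pixels), "pose" (4x4, takes a point from camera to world coordinates). Camera axes: x right, y down, z forward; pixel columns grow to the right and rows downward; lengths in m; the calibration is good to about 2 mm. A picture is of the moment at which its call begins: read the wrist's pose just before it. camera_params takes no time and is no camera call; for the wrist camera it gives the pose at the moment of the call.
- r.close_job(): hands the job in, once; it reports no verdict.
The state is a dict: "time": time; "qpos": joint angles; "joint_velocities": joint speeds; "tau": joint torques, N m; "ee_pos": TCP position; "tool_rot": TCP orientation; "ft_force": force on the tool from outside, world axes, zero at the start; "moment": the same for the moment, N m; "grip_width": finger opening in m.
Only numpy, scipy, OpenCV 4.12 (cv2) and the standard library are available. Lean on these libraries where they do the work, as an engineer would, in place of code of your own. Each camera call takes 0.05 s, during which the arm holds its last target.

## Task

Check that the brass casting clears the height limit: take it off the wooden block and stand it flat on the bench in the flared mouth of the bridge gauge. Then push it from behind along the lane, under the red bar, until it is felt home against the end stop, press it there for half a second with a steady force of about 12 N (never over 18 N on the gauge), and leave it flat in the lane with its round boss fully past the bar. Do not tip it over, do not bump the gauge, and leave the glass tube, collar and spanner where they are.

Things in the scene. Friction and masses are not known exactly. Their poses are not given: they have to be found in the camera images.
- gauge: bridge height gauge, screwed to the bench. Origin on the bench under the middle of the red bar; +x is the pushing direction, z up. Two dark steel rails 10 mm high run from x = -28 to +166 mm, 53 mm apart inside (lane centre y = 0). The lane's floor is the bench itself. Casting and gauge must never press on each other with more than 18 N.
- bar (a point): middle of the underside of the red bar, 38 mm above the bench. The bar is 14 mm wide along the gauge's x, spans the lane, top 46 mm above the bench, on two green posts (22 mm along x, 46 mm high, outer faces 45 mm from the lane's centre line).
- mouth (a point): point on the bench in the lane's centre line, 125 mm before the bar, where the casting's middle may be set down. From x = -28 to -108 mm of the gauge the rails flare outwards, from 53 to about 93 mm apart inside.
- stop_zone (a point): point on the bench in the lane's centre line, 127 mm past the bar. The rigid aluminium end stop, 46 mm wide, 20 mm high, is clamped across the lane with its face somewhere from 17 mm before to 17 mm past this point: set anew each time and not measured, it must be felt for.
- casting: brass casting: a flat flange 160 mm long (along its x), 50 mm wide and 12 mm thick, with a round boss of 36 mm diameter in the middle rising to 36 mm above the underside; the same end for end. Origin at the centre of the underside, z up. About 0.6 kg (0.4 to 0.8). Takes 1.5 to 5 N to slide on the bench. It passes under the bar with 2 mm to spare when it lies flat.
- block: white-topped wooden block, 190 x 100 x 25 mm, fixed to the bench; origin at the centre of its underside. The casting starts on it.
- glass_tube: short clear tube standing upright, 28 mm diameter, 55 mm high, loose; origin at the centre of its foot. Bystander beside the gauge.
- collar: brass collar, 48 mm diameter, 22 mm high, loose; origin at the centre of its underside. Bystander beside the gauge.
- spanner: steel spanner, 170 mm long, lying along its x, loose; bystander beside the gauge.
There are look-alikes about, which are no part of the job. There is more than one size of the casting; the one meant has the size given above.

How it is judged:
By the outcome, as a careful person would: the job done as asked, in the order asked, and still so for the second after the job is handed in, with the robot touching nothing.
It also fails if it takes over 69 s, if anything falls off the work surface, if the arm or the gripper's body presses on something with over 40 N, if the wrist force passes 120 N, or if a joint passes its speed limit or range.

## Working session

There is one attempt and no reset: what is moved stays moved. The work goes in short steps, Python scripts to look and compute and a tool call to move; the robot and the scene stay as the last step left them, time stands still between calls to the robot, and variables do not carry over. Pictures are saved under pics/ and viewed, and the job is handed in when it is done.

Besides the shell and the picture viewer there is one more tool, called after ">>>" in YAML: its name, and indented under it one key for each argument. drive_tool: Moves the arm, as the interface text tells. Its arguments: {"type":"object","properties":{"deltas":{"type":"array"},"squeeze":{"type":"number"}},"required":["deltas"]}

```bash
ls; mkdir -p pics; python3 - <<'E'
from rig import r
import cv2,numpy as np
s=r.state();print({k:np.round(v,3).tolist() for k,v in s.items()})
for n in("scene","top","wrist"):
    c=r.camera_params(n);print(n,c['fov_y'],c['cx'],c['cy'],np.round(c['pose'],3).tolist(), {k:v for k,v in c.items() if k not in('pose','fov_y','cx','cy')})
    p,d=r.grab_frame(n);np.savez(f'{n}0.npz',p=p,d=d,pose=c['pose'])
    cv2.imwrite(f'pics/{n}0.png',p[:,:,::-1])
E
```

```text
pics
{'time': 0.0, 'qpos': [1.091, 0.629, 0.038, 1.518, -0.027, 0.996, -0.02], 'joint_velocities': [-0.001, -0.001, -0.002, -0.001, 0.0, 0.0, -0.001], 'tau': [0.0, -56.34, 1.226, -19.344, 0.011, 0.011, -0.0], 'ee_pos': [0.261, -0.595, 0.404], 'tool_rot': [[0.916, 0.402, -0.001], [0.402, -0.916, 0.002], [-0.0, -0.002, -1.0]], 'ft_force': [0.363, -0.886, -0.187], 'moment': [-0.021, -0.003, -0.02], 'grip_width': 0.085}
scene 42.81015462271637 262.6899964672201 187.98590389868406 [[-0.321, 0.512, -0.797, 1.384], [0.947, 0.193, -0.257, 0.268], [0.022, -0.837, -0.547, 0.654], [0.0, 0.0, 0.0, 1.0]] {}
top 57.15158749405499 255.0967876390629 191.2333287111531 [[0.006, -0.99, 0.144, 0.364], [-0.999, -0.011, -0.04, -0.006], [0.041, -0.144, -0.989, 0.841], [0.0, 0.0, 0.0, 1.0]] {}
wrist 58.62170089993823 252.74566592105043 191.75077329062458 [[0.403, -0.873, -0.275, 0.332], [-0.915, -0.385, -0.12, -0.564], [-0.002, 0.3, -0.954, 0.372], [0.0, 0.0, 0.0, 1.0]] {}
```

View pics/top0.png

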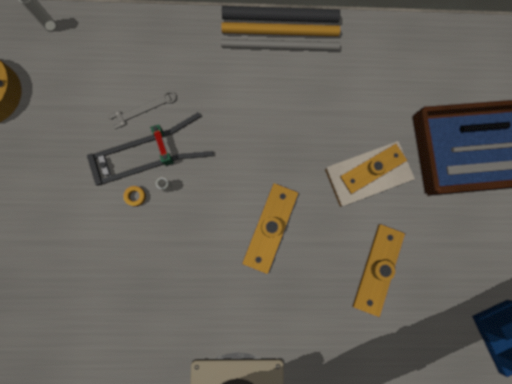

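View pics/scene0.png

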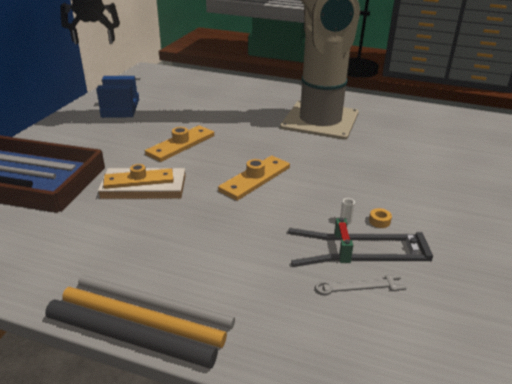

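View pics/wrist0.png

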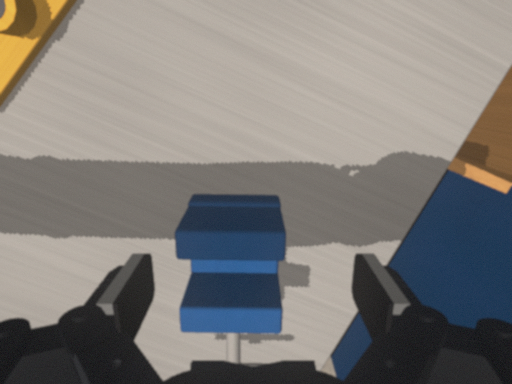

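Three castings in the top view: on the white-topped block (~374,168), and loose ones at ~(271,228) and ~(379,270), which look bigger. The gauge is at ~(140,155), with its mouth to the right. I'll measure these next.

```bash
cat > h.py <<'E'
import numpy as np,cv2
from rig import r
def K(n):
    c=r.camera_params(n);return 192/np.tan(np.radians(c['fov_y']/2)),c['cx'],c['cy'],np.array(c['pose'])
def ray(n,uv,z,pose=None):
    f,cx,cy,P=K(n)
    if pose is not None:P=pose
    uv=np.atleast_2d(np.asarray(uv,float))
    d=np.c_[(uv[:,0]-cx)/f,(uv[:,1]-cy)/f,np.ones(len(uv))]@P[:3,:3].T
    t=(z-P[2,3])/d[:,2]
    return P[:3,3]+d*t[:,None]
def cloud(n,d,pose=None):
    f,cx,cy,P=K(n)
    if pose is not None:P=pose
    v,u=np.mgrid[:384,:512]
    X=np.stack([(u-cx)/f*d,(v-cy)/f*d,d],-1)
    return X@P[:3,:3].T+P[:3,3]
E
python3 - <<'E'
from h import *
D=np.load('top0.npz');p,d=D['p'],D['d']
C=cloud('top',d)
hsv=cv2.cvtColor(p,cv2.COLOR_RGB2HSV)
m=cv2.inRange(hsv,(12,120,90),(30,255,255))
cs,_=cv2.findContours(m,cv2.RETR_EXTERNAL,cv2.CHAIN_APPROX_NONE)
for c in cs:
    if cv2.contourArea(c)<100:continue
    (u,v),_,_=cv2.minAreaRect(c); mk=np.zeros(m.shape,np.uint8);cv2.drawContours(mk,[c],-1,255,-1)
    z=C[...,2][(mk>0)&(d>0)]; zt=np.median(z)
    w=ray('top',c[:,0],zt)[:,:2].astype(np.float32)
    print('brass',round(u),round(v),'z med,max',zt.round(4),np.percentile(z,98).round(4),cv2.minAreaRect(w*1000))
def blob(lo,hi,name,z):
    m=cv2.inRange(hsv,lo,hi)
    cs,_=cv2.findContours(m,cv2.RETR_EXTERNAL,cv2.CHAIN_APPROX_NONE)
    for c in cs:
        if cv2.contourArea(c)<15:continue
        w=ray('top',c[:,0],z)[:,:2].astype(np.float32)
        print(name,cv2.minAreaRect(c)[0],cv2.minAreaRect(w*1000))
blob((0,150,80),(8,255,255),'red',.046);blob((172,150,80),(180,255,255),'red',.046)
blob((60,80,20),(95,255,140),'green',.046)
cv2.imwrite('pics/topg.png',cv2.resize(p[80:220,70:230,::-1],None,fx=5,fy=4.2,interpolation=cv2.INTER_CUBIC)[:, :800])
cv2.imwrite('pics/topb.png',cv2.resize(p[120:220,310:430,::-1],None,fx=6,fy=6,interpolation=cv2.INTER_CUBIC))
# bench z check
print('bench',np.median(C[230:300,80:200,2]))
E
```

```text
brass 379 270 z med,max 0.0144 0.0465 ((303.48785400390625, -330.33551025390625), (68.77499389648438, 203.0776824951172), 69.67386627197266)
brass 134 196 z med,max 0.0198 0.0231 ((470.0767517089844, 243.4957275390625), (45.12777328491211, 43.50661849975586), 2.907634973526001)
brass 270 228 z med,max 0.0145 0.0464 ((399.3804931640625, -75.20280456542969), (63.49622344970703, 202.8385772705078), 69.00349426269531)
brass 373 168 z med,max 0.0364 0.0618 ((539.6038818359375, -317.9979553222656), (47.45021438598633, 159.63137817382812), 30.80978775024414)
brass 4 80 z med,max 0.0542 0.0573 ((729.4523315429688, 542.0159912109375), (95.02249908447266, 15.562263488769531), 6.101570129394531)
brass 280 28 z med,max 0.0263 0.0304 ((897.5673828125, -101.04438781738281), (26.44521141052246, 295.73724365234375), 0.0019513416336849332)
red (160.1027374267578, 142.27398681640625) ((591.0033569335938, 181.88401794433594), (57.1874885559082, 14.3873929977417), 22.184123992919922)
green (166.25860595703125, 159.6034393310547) ((550.2927856445312, 166.11962890625), (21.025047302246094, 22.472633361816406), 25.090456008911133)
bench -0.0011906345782047856
```

View pics/topg.png

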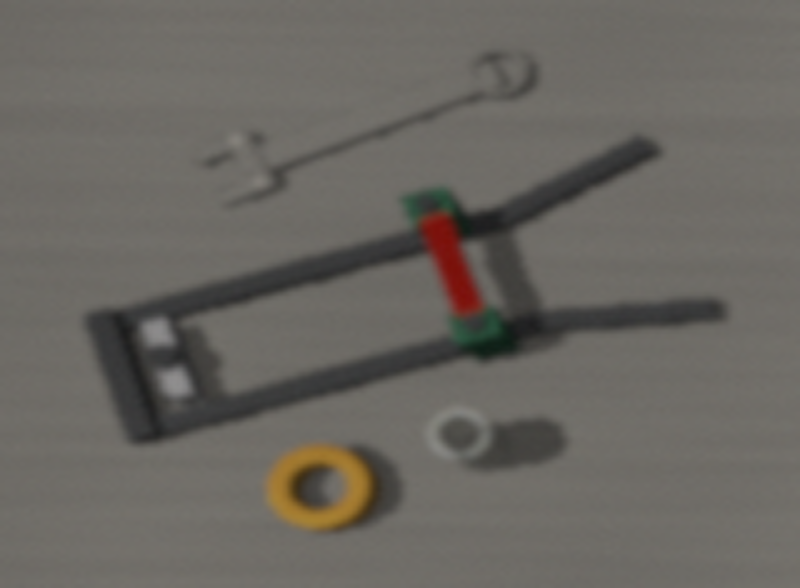

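View pics/topb.png

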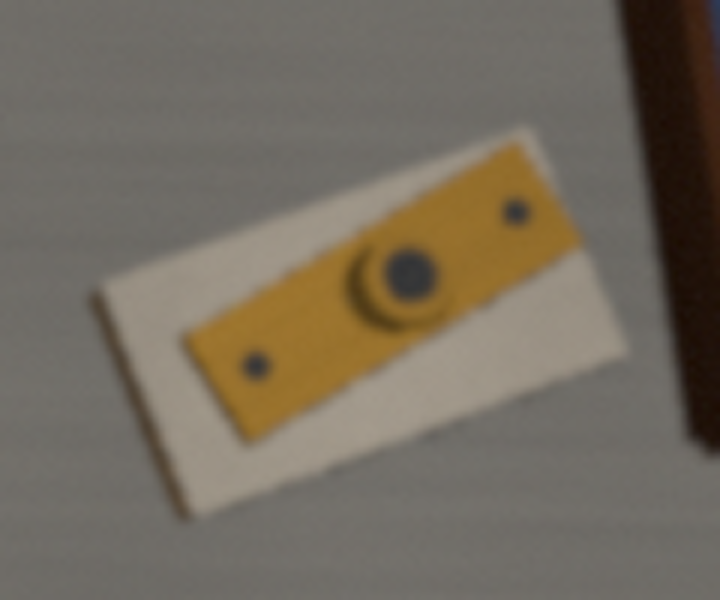

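The casting on the block measures about 160x50 mm with a boss about 37 mm high, so it fits the description. The other two are about 203x64 mm with a boss about 46 mm high, so they're look-alikes. The gauge's x axis points at about 112° in the world. I'll go over the casting with the tool's x along its length.

>>> drive_tool:
  deltas:
    - [0,[0.027,0.028,0],[0,0,9.7]]
    - [0,[0.027,0.028,0],[0,0,9.7]]
    - [0,[0.027,0.028,0],[0,0,9.7]]
    - [0,[0.027,0.028,0],[0,0,9.7]]
    - [0,[0.027,0.028,0],[0,0,9.7]]
    - [0,[0.027,0.028,0],[0,0,9.7]]
    - [0,[0.027,0.028,0],[0,0,9.7]]
    - [0,[0.027,0.028,0],[0,0,9.7]]
    - [0,[0.027,0.028,0],[0,0,9.7]]
    - [0,[0.027,0.028,0],[0,0,9.7]]
    - [0,[0,0,0],[0,0,0]]

```text
time: 1.52
ee_pos: [0.5337, -0.3116, 0.4046]
tool_rot: [[-0.516, 0.856, 0.002], [0.856, 0.516, 0.003], [0.002, 0.003, -1.0]]
ft_force: [-0.8, 0.4, 0.9]
grip_width: 0.0852
```

```bash
python3 - <<'E'
from h import *
c=r.camera_params('wrist')
p,d=r.grab_frame('wrist');np.savez('w1.npz',p=p,d=d,pose=c['pose'])
P=np.array(c['pose']);C=cloud('wrist',d,P)
cv2.imwrite('pics/w1.png',p[:,:,::-1])
hsv=cv2.cvtColor(p,cv2.COLOR_RGB2HSV)
m=cv2.inRange(hsv,(12,120,90),(30,255,255))
cs,_=cv2.findContours(m,cv2.RETR_EXTERNAL,cv2.CHAIN_APPROX_NONE)
for c in cs:
    if cv2.contourArea(c)<2000:continue
    print(cv2.minAreaRect(c))
    w=ray('wrist',c[:,0],.037,P)[:,:2].astype(np.float32)
    print(cv2.minAreaRect(w*1000))
# boss: points with z>0.055
b=(m>0)&(C[...,2]>.056)&(d>0); 
cs,_=cv2.findContours(b.astype(np.uint8),cv2.RETR_EXTERNAL,cv2.CHAIN_APPROX_NONE)
c=max(cs,key=cv2.contourArea);w=ray('wrist',c[:,0],.061,P)[:,:2].astype(np.float32);print('boss',cv2.fitEllipse(w*1000), np.median(C[b][:,2]))
E
```

```text
((252.5, 167.0), (152.0, 51.0), 90.0)
((539.009033203125, -318.2540283203125), (48.64919662475586, 157.58738708496094), 30.851036071777344)
((52.46240997314453, 73.02466583251953), (178.9438934326172, 70.7485122680664), 48.60847473144531)
((335.7597961425781, -334.2127685546875), (67.91812133789062, 147.28582763671875), 69.76596069335938)
boss ((538.7737426757812, -318.1833190917969), (34.4091796875, 35.2718620300293), 30.300575256347656) 0.0600783137705006
```

View pics/w1.png

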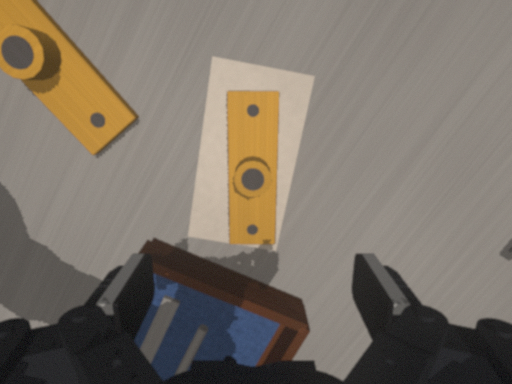

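The chosen casting is upright in the wrist view, spanning about (228..278, 91..244) with its boss at (252,178). It sits on the white block at world (0.539,-0.318), with its axis at 120.9°. The gauge gets a close look next.

>>> drive_tool:
  deltas:
    - [0,[0.005,0.05,0],[0,0,-0.9]]
    - [0,[0.005,0.05,0],[0,0,-0.9]]
    - [0,[0.005,0.05,0],[0,0,-0.9]]
    - [0,[0.005,0.05,0],[0,0,-0.9]]
    - [0,[0.005,0.05,0],[0,0,-0.9]]
    - [0,[0.005,0.05,0],[0,0,-0.9]]
    - [0,[0.005,0.05,0],[0,0,-0.9]]
    - [0,[0.005,0.05,0],[0,0,-0.9]]
    - [0,[0.005,0.05,0],[0,0,-0.9]]
    - [0,[0.005,0.05,0],[0,0,-0.9]]
    - [0,[0,0,0],[0,0,0]]

```text
time: 2.95
ee_pos: [0.5808, 0.1886, 0.4047]
tool_rot: [[-0.374, 0.927, 0.0], [0.927, 0.374, 0.003], [0.002, 0.001, -1.0]]
ft_force: [-0.9, -0.6, -0.4]
grip_width: 0.0854
```

```bash
python3 - <<'E'
from h import *
c=r.camera_params('wrist')
p,d=r.grab_frame('wrist');np.savez('w2.npz',p=p,d=d,pose=c['pose'])
cv2.imwrite('pics/w2.png',p[:,:,::-1])
E
```

```text
(no output)
```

View pics/w2.png

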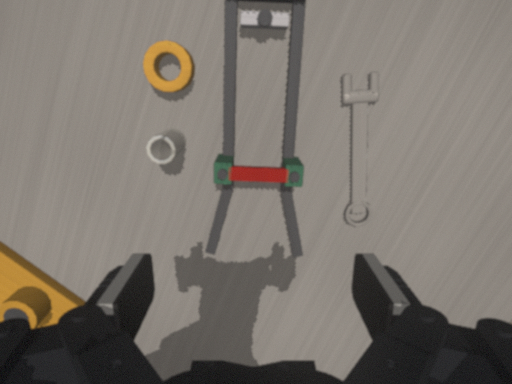

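The gauge is in view: left and right rails at columns ~230 and ~295, red bar at (258,174), stop at (264,18), flare tips at (211,250) and (296,252). The glass tube is at (161,149), the collar at (168,66) and the spanner at (360,150). Next I fit the rails.

```bash
python3 - <<'E'
from h import *
D=np.load('w2.npz');p,d,P=D['p'],D['d'],D['pose']
g=cv2.cvtColor(p,cv2.COLOR_RGB2GRAY).astype(float)
C=cloud('wrist',d,P)
L=[];R=[]
for v in range(40,150):
    row=g[v]
    # threshold crossing subpixel from lane centre outward
    c=262
    th=(np.median(row[250:275])+45)/2 if False else 85
    u=c
    while row[u]>th and u>200:u-=1
    L.append([u+(th-row[u])/(row[u+1]-row[u]),v])
    u=c
    while row[u]>th and u<320:u+=1
    R.append([u-(th-row[u])/(row[u-1]-row[u]),v])
print(np.median(g[100,245:275]),g[100,225:236],L[50],R[50])
res=[]
for E_ in(L,R):
    w=ray('wrist',np.array(E_)+0.0,0.0,P)[:,:2]
    vx,vy,x0,y0=cv2.fitLine(w.astype(np.float32),cv2.DIST_HUBER,0,.001,.001).ravel()
    if vy<0:vx,vy=-vx,-vy
    print(np.degrees(np.arctan2(vy,vx)),x0,y0);res.append((vx,vy,x0,y0))
vx,vy=(np.array(res[0][:2])+res[1][:2])/2
n=np.array([-vy,vx]);a=n@res[0][2:];b=n@res[1][2:]
print('width',abs(a-b)*1e3,'angle',np.degrees(np.arctan2(vy,vx)),'centre offset',(a+b)/2)
hsv=cv2.cvtColor(p,cv2.COLOR_RGB2HSV)
m=cv2.inRange(hsv,(0,150,80),(8,255,255))|cv2.inRange(hsv,(172,150,80),(180,255,255))
cs,_=cv2.findContours(m,cv2.RETR_EXTERNAL,cv2.CHAIN_APPROX_NONE)
c=max(cs,key=cv2.contourArea);w=ray('wrist',c[:,0],.046,P)[:,:2].astype(np.float32)
rr=cv2.minAreaRect(w*1000);print('bar',rr)
gm=cv2.inRange(hsv,(60,80,20),(95,255,160))
cs,_=cv2.findContours(gm,cv2.RETR_EXTERNAL,cv2.CHAIN_APPROX_NONE)
for c in cs:
    if cv2.contourArea(c)>100:print('post',cv2.minAreaRect(ray('wrist',c[:,0],.046,P)[:,:2].astype(np.float32)*1000))
ax=np.array([vx,vy]);bc=np.array(rr[0])/1000
o=n*(a+b)/2+ax*(ax@bc);print('origin',o,'bar lat',(n@bc-(a+b)/2)*1e3)
# stop: bright near rows 5..35
G=lambda X:(np.stack([(X[...,:2]-o)@ax,(X[...,:2]-o)@n,X[...,2]],-1)*1000)
print('profile col264', [(v,int(g[v,264]),int(g[v,250]),G(C[v,250]).round(0).tolist()) for v in range(4,40,2)])
for nm,uv,z in(('tube',(161,149),.055),('collar',(168,66),.022)):print(nm,G(ray('wrist',uv,z,P)))
print('flare',G(ray('wrist',[(211,250),(296,252)],.01,P)))
m=C[...,2]
print('bench z',np.median(m[60:140,245:275]), 'bar top z',np.median(m[168:179,240:280]))
E
```

```text
137.5 [86. 89. 88. 89. 87. 86. 89. 87. 85. 84. 97.] [np.float64(234.375), 90] [np.float64(286.15384615384613), 90]
0.0 0.0 0.0
109.70955 0.5893076 0.26467302
width 322.0221 angle 109.70955 centre offset -0.16101104
bar ((589.9634399414062, 184.02304077148438), (56.1257438659668, 14.234275817871094), 19.66609764099121)
origin [0.07795796 0.02109631] bar lat -147.72006521235608
profile col264 [(4, 88, 89, [70.0, -261.0, 1.0]), (6, 91, 88, [69.0, -261.0, -1.0]), (8, 89, 86, [68.0, -261.0, -1.0]), (10, 88, 120, [67.0, -261.0, -0.0]), (12, 88, 177, [65.0, -261.0, 19.0]), (14, 89, 183, [64.0, -261.0, 19.0]), (16, 84, 178, [63.0, -261.0, 19.0]), (18, 90, 179, [62.0, -262.0, 19.0]), (20, 86, 183, [61.0, -262.0, 18.0]), (22, 89, 181, [60.0, -262.0, 20.0]), (24, 84, 147, [59.0, -262.0, 19.0]), (26, 63, 77, [59.0, -262.0, 11.0]), (28, 76, 82, [59.0, -262.0, -2.0]), (30, 92, 92, [58.0, -262.0, -1.0]), (32, 94, 93, [57.0, -262.0, -0.0]), (34, 91, 92, [56.0, -262.0, 0.0]), (36, 90, 94, [56.0, -262.0, -1.0]), (38, 94, 112, [55.0, -262.0, -1.0])]
tube [[   1.78871188 -222.13820048   55.        ]]
collar [[  39.25079352 -222.78847406   22.        ]]
flare [[ -61.28393177 -243.20601442   10.        ]
 [ -60.60095401 -293.20504161   10.        ]]
bench z -0.0009373813444442936 bar top z 0.04509525758811461<stdin>:13: RuntimeWarning: divide by zero encountered in scalar divide
h.py:11: RuntimeWarning: invalid value encountered in multiply
  return P[:3,3]+d*t[:,None]
```

```bash
python3 - <<'E'
from h import *
D=np.load('w2.npz');p,d,P=D['p'],D['d'],D['pose']
g=cv2.GaussianBlur(cv2.cvtColor(p,cv2.COLOR_RGB2GRAY).astype(np.float32),(1,5),0)
C=cloud('wrist',d,P)
v=np.arange(50,150)
print(g[90,218:240].astype(int),g[90,280:304].astype(int))
print(g[60,218:240].astype(int),g[60,280:304].astype(int))
print((C[90,218:240,2]*1e3).round(),(C[90,280:304,2]*1e3).round())
big=cv2.resize(p[0:270,170:340],None,fx=4,fy=2.2,interpolation=cv2.INTER_CUBIC)
cv2.imwrite('pics/w2c.png',cv2.cvtColor(cv2.resize(p[40:270,190:320],None,fx=4,fy=2.6,interpolation=cv2.INTER_CUBIC),cv2.COLOR_RGB2BGR))
E
```

```text
[138 138 139 139 132 111  95  88  87  87  87  87  87  87  88  83  80  90
 116 132 137 136] [138 136 137 135 130 112  88  76  84  89  88  89  87  87  86  86  85  86
  98 123 137 140 139 139]
[137 138 138 137 137 130 111  93  87  88  88  89  89  89  87  87  86  89
 108 130 138 139] [139 138 137 137 139 141 140 129 103  81  84  88  86  88  88  89  88  86
  86  85  95 116 131 137]
[-1.  0.  0. -1. -0. -1. 10.  9.  9.  9.  8.  9.  7.  9.  9. 10.  9.  2.
 -0. -1. -1. -0.] [-1. -1.  1. -1. -1. -0.  1.  9.  9.  8.  8.  9.  8. 10.  9.  8.  8.  9.
  9. -1. -1.  0. -2.  1.]
```

View pics/w2c.png

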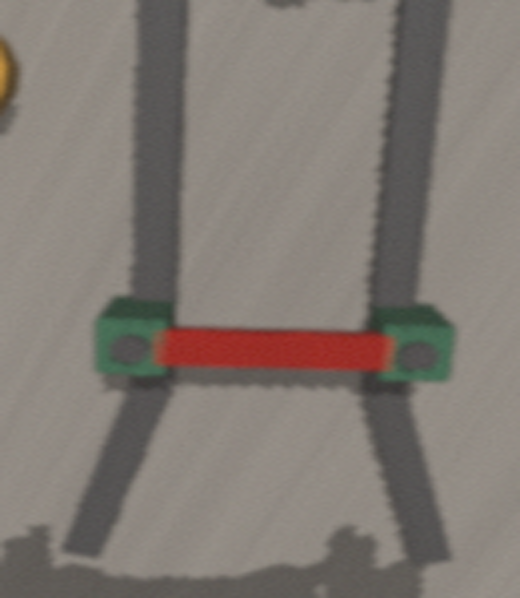

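```bash
cat > rails.py <<'E'
from h import *
def cross(row,a,b,th=112):
    # first crossing going from a to b (bright->dark)
    s=1 if b>a else -1
    for u in range(a,b,s):
        if row[u]>=th and row[u+s]<th:return u+s*(row[u]-th)/(row[u]-row[u+s])
    return None
def fit(pts,z,P):
    w=ray('wrist',np.array(pts),z,P)[:,:2]
    vx,vy,x0,y0=cv2.fitLine((w*1000).astype(np.float32),cv2.DIST_HUBER,0,.001,.001).ravel()
    if vy<0:vx,vy=-vx,-vy
    return np.array([vx,vy]),np.array([x0,y0])/1000
def offs(l,ref,ax):
    n=np.array([-ax[1],ax[0]]);return n@(l[1]-ref)*1e3
E
python3 - <<'E'
from rails import *
D=np.load('w2.npz');p,d,P=D['p'],D['d'],D['pose']
g=cv2.GaussianBlur(cv2.cvtColor(p,cv2.COLOR_RGB2GRAY).astype(np.float32),(1,5),0)
A={k:[] for k in('Li','Ri','Lo','Ro')}
for v in range(45,150):
    row=g[v]
    for k,a,b in(('Li',255,225),('Ri',265,300),('Lo',212,230),('Ro',320,290)):
        u=cross(row,a,b)
        if u:A[k].append([u,v])
f={k:fit(x,0. if k[1]=='i' else .01,P) for k,x in A.items()}
for k in f:print(k,len(A[k]),np.degrees(np.arctan2(f[k][0][1],f[k][0][0])))
ax=sum(x[0] for x in f.values());ax/=np.linalg.norm(ax);print('axis',np.degrees(np.arctan2(ax[1],ax[0])))
ref=np.array([.58996,.18402]);print({k:offs(f[k],ref,ax).round(2) for k in f})
n=np.array([-ax[1],ax[0]])
c=(offs(f['Li'],ref,ax)+offs(f['Ri'],ref,ax))/2/1000;o=ref+n*c;print('origin',o)
G=lambda X:(np.stack([(X[...,:2]-o)@ax,(X[...,:2]-o)@n],-1)*1000).round(1)
print('stop face', [ (v,int(g[v,250])) for v in range(20,30)], G(ray('wrist',[(250,24.5),(275,24.5)],.02,P)),G(ray('wrist',[(250,27),(275,27)],.0,P)))
print('flare',G(ray('wrist',[(211,250),(296,252)],.01,P)),'tube',G(ray('wrist',(161,149),.055,P)),'collar',G(ray('wrist',(168,66),.022,P)))
print('mouth',o-.125*ax, 'ax',ax)
# top cam comparison of axes
T=np.load('top0.npz')['p']
h=cv2.cvtColor(T,cv2.COLOR_RGB2HSV)
m=cv2.inRange(h,(0,150,80),(8,255,255))|cv2.inRange(h,(172,150,80),(180,255,255))
ys,xs=np.nonzero(m);w=ray('top',np.c_[xs,ys],.046)[:,:2]
print('top bar',w.mean(0),np.degrees(np.arctan2(*cv2.fitLine((w*1e3).astype(np.float32),2,0,.01,.01).ravel()[[1,0]])))
E
```

```text
Li 105 109.842186
Ri 105 109.64611
Lo 105 109.723206
Ro 105 109.816444
axis 109.75699
{'Li': np.float64(26.55), 'Ri': np.float64(-25.34), 'Lo': np.float64(38.82), 'Ro': np.float64(-38.04)}
origin [0.58939141 0.18381578]
stop face [(20, 181), (21, 180), (22, 177), (23, 165), (24, 141), (25, 112), (26, 88), (27, 79), (28, 82), (29, 87)] [[137.7  13. ]
 [138.6 -10.5]] [[138.5  13.2]
 [139.5 -11.7]]
flare [[-103.2   50. ]
 [-101.9  -50. ]] tube [[22.9 92.1]] collar [[97.9 90.7]]
mouth [0.63164536 0.06617393] ax [-0.33803153  0.9411348 ]
top bar [0.59179118 0.18276348] 19.730478
```

>>> drive_tool:
  deltas:
    - [0,[-0.0042,-0.0507,0],[0,0,0.9]]
    - [0,[-0.0042,-0.0507,0],[0,0,0.9]]
    - [0,[-0.0042,-0.0507,0],[0,0,0.9]]
    - [0,[-0.0042,-0.0507,0],[0,0,0.9]]
    - [0,[-0.0042,-0.0507,0],[0,0,0.9]]
    - [0,[-0.0042,-0.0507,0],[0,0,0.9]]
    - [0,[-0.0042,-0.0507,0],[0,0,0.9]]
    - [0,[-0.0042,-0.0507,0],[0,0,0.9]]
    - [0,[-0.0042,-0.0507,-0.03],[0,0,0.9]]
    - [0,[-0.0042,-0.0507,-0.05],[0,0,0.9]]
    - [0,[0,0,-0.05],[0,0,0]]
    - [0,[0,0,0],[0,0,0]]

```text
time: 4.5
ee_pos: [0.5362, -0.3178, 0.2771]
tool_rot: [[-0.507, 0.862, -0.009], [0.862, 0.507, 0.003], [0.007, -0.006, -1.0]]
ft_force: [-0.1, 0.7, 0.5]
grip_width: 0.0853
```

>>> drive_tool:
  deltas:
    - [0,[0.0028,0,-0.03],[0,0,0.4]]
    - [0,[0,0,-0.02],[0,0,0]]
    - [0,[0,0,-0.01],[0,0,0]]
    - [0,[0,0,0],[0,0,0]]
    - [0,[0,0,0],[0,0,0]]

```text
time: 5.12
ee_pos: [0.5431, -0.316, 0.2219]
tool_rot: [[-0.517, 0.856, 0.001], [0.856, 0.517, -0.001], [-0.001, 0.001, -1.0]]
ft_force: [0.3, -0.2, 0.3]
grip_width: 0.0853
```

>>> drive_tool:
  deltas:
    - [0,[-0.0035,-0.0025,-0.008],[0,0,0]]
    - [0,[0,0,0],[0,0,0]]
    - [0,[0,0,0],[0,0,0]]

```text
time: 5.5
ee_pos: [0.5391, -0.3185, 0.2129]
tool_rot: [[-0.516, 0.856, -0.0], [0.856, 0.516, 0.0], [0.0, 0.0, -1.0]]
ft_force: [-0.4, -0.4, 0.1]
grip_width: 0.0857
```

>>> drive_tool:
  deltas:
    - [255,[0,0,0],[0,0,0]]
    - [255,[0,0,0],[0,0,0]]
    - [255,[0,0,0],[0,0,0]]
    - [255,[0,0,0],[0,0,0]]
    - [255,[0,0,0],[0,0,0]]
    - [255,[0,0,0],[0,0,0]]
    - [255,[0,0,0],[0,0,0]]
  squeeze: 60

```text
time: 6.38
ee_pos: [0.539, -0.3186, 0.2133]
tool_rot: [[-0.516, 0.856, -0.0], [0.856, 0.516, -0.001], [-0.0, -0.001, -1.0]]
ft_force: [-1.8, -0.1, 5.2]
grip_width: 0.0343
```

>>> drive_tool:
  deltas:
    - [255,[0,0,0.005],[0,0,0]]
    - [255,[0,0,0.02],[0,0,0]]
    - [255,[0,0,0.03],[0,0,0]]
    - [255,[0,0,0.035],[0,0,0]]
    - [255,[0,0,0.0],[0,0,0]]

```text
time: 7.0
ee_pos: [0.5405, -0.3186, 0.3062]
tool_rot: [[-0.517, 0.856, 0.007], [0.856, 0.517, -0.003], [-0.006, 0.004, -1.0]]
ft_force: [0.2, 0.2, -6.9]
grip_width: 0.0339
```

```bash
python3 - <<'E'
from h import *
p,d=r.grab_frame('wrist');cv2.imwrite('pics/w3.png',p[:,:,::-1])
p,d=r.grab_frame('scene');cv2.imwrite('pics/s3.png',p[:,:,::-1])
E
```

```text
(no output)
```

View pics/w3.png

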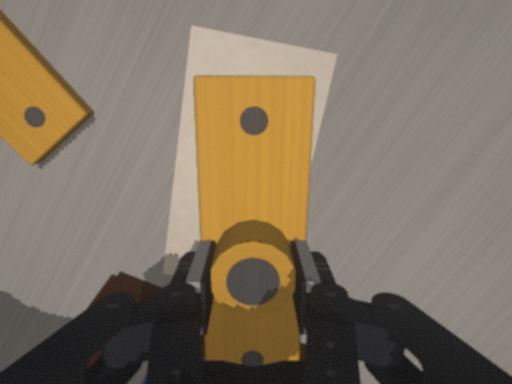

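View pics/s3.png

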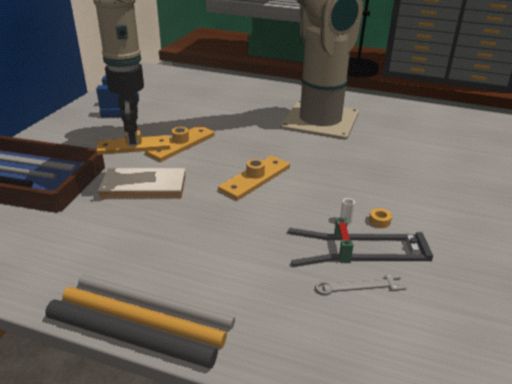

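The casting is held level, about 6.5 N. Next, carry it to above the mouth.

>>> drive_tool:
  deltas:
    - [255,[0.005,0.02,0],[0,0,-0.6]]
    - [255,[0.0093,0.038,0],[0,0,-1.1]]
    - [255,[0.0093,0.038,0],[0,0,-1.1]]
    - [255,[0.0093,0.038,0],[0,0,-1.1]]
    - [255,[0.0093,0.038,0],[0,0,-1.1]]
    - [255,[0.0093,0.038,0],[0,0,-1.1]]
    - [255,[0.0093,0.038,0],[0,0,-1.1]]
    - [255,[0.0093,0.038,0],[0,0,-1.1]]
    - [255,[0.0093,0.038,0],[0,0,-1.1]]
    - [255,[0.0093,0.038,0],[0,0,-1.1]]
    - [255,[0.004,0.02,0],[0,0,-0.8]]
    - [255,[0,0,0],[0,0,0]]

```text
time: 8.6
ee_pos: [0.6314, 0.0655, 0.3017]
tool_rot: [[-0.342, 0.94, -0.002], [0.94, 0.342, 0.001], [0.001, -0.002, -1.0]]
ft_force: [-0.1, 0.9, -6.0]
grip_width: 0.0343
```

>>> drive_tool:
  deltas:
    - [255,[0,0.0,0],[0,0,0]]
    - [255,[0,0,0],[0,0,0]]

```text
time: 8.85
ee_pos: [0.6317, 0.0613, 0.3026]
tool_rot: [[-0.336, 0.942, -0.001], [0.942, 0.336, -0.002], [-0.001, -0.001, -1.0]]
ft_force: [-0.1, -0.9, -6.1]
grip_width: 0.0345
```

```bash
python3 - <<'E'
from h import *
c=r.camera_params('wrist')
p,d=r.grab_frame('wrist');np.savez('w4.npz',p=p,d=d,pose=c['pose']);cv2.imwrite('pics/w4.png',p[:,:,::-1])
s=r.state();print(s['ee_pos'],s['tool_rot'])
E
```

```text
[0.63180511 0.06169377 0.30274043] [[-3.36555411e-01  9.41663518e-01 -5.22908043e-04]
 [ 9.41663251e-01  3.36554692e-01 -1.12321257e-03]
 [-8.81701146e-04 -8.70426556e-04 -9.99999232e-01]]
```

View pics/w4.png

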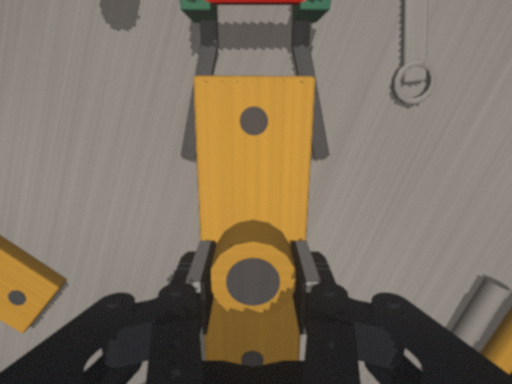

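```bash
python3 - <<'E'
from h import *
D=np.load('w4.npz');p,d,P=D['p'],D['d'],D['pose']
hsv=cv2.cvtColor(p,cv2.COLOR_RGB2HSV)
m=cv2.inRange(hsv,(12,120,90),(30,255,255))
z=.3027-.2133+.037
C=cloud('wrist',d,P);print('top z',np.median(C[90:200,230:280,2]),z)
L=[];R=[]
for v in range(85,200):
    u=np.nonzero(m[v,150:360])[0]+150;L.append([u.min()-.5,v]);R.append([u.max()+.5,v])
o=np.array([.58939,.18382]);ax=np.array([-.33803,.94113]);n=np.array([-ax[1],ax[0]])
for E in(L,R):
    w=ray('wrist',E,z,P)[:,:2]
    vx,vy,x,y=cv2.fitLine((w*1e3).astype(np.float32),2,0,.01,.01).ravel()
    print(np.degrees(np.arctan2(vy,vx)),(w-o).mean(0)@n*1e3)
t=r.state()['ee_pos'][:2];print('tcp',(t-o)@ax*1e3,(t-o)@n*1e3)
u=ray('wrist',[(255,76)],z,P)[0,:2];print('front end along',(u-o)@ax*1e3)
# bar front edge & post centres in this view
m=cv2.inRange(hsv,(60,80,20),(95,255,160))
for c in cv2.findContours(m,0,1)[0]:
    if cv2.contourArea(c)>50:
        x=c[:,0];w=ray('wrist',x.astype(float),.046,P)[:,:2];print('post lat',((w-o)@n*1e3).min(),((w-o)@n*1e3).max())
E
```

```text
top z 0.12525937704461496 0.12640000000000004
-70.48435 25.142421938057446
-71.06449 -23.82989560980711
tcp -129.27423486607967 1.364200917635231
front end along -50.65461641097568
post lat -43.36097554515746 -26.800853080829526
post lat 26.710448683564255 43.01533755126367
```

>>> drive_tool:
  deltas:
    - [255,[-0.001,0.005,-0.01],[0,0,0.5]]
    - [255,[0,0,-0.03],[0,0,0]]
    - [255,[0,0,-0.03],[0,0,0]]
    - [255,[0,0,-0.02],[0,0,0]]
    - [255,[0,0,-0.01],[0,0,0]]
    - [255,[0,0,-0.006],[0,0,0]]
    - [255,[0,0,0],[0,0,0]]
    - [255,[0,0,0],[0,0,0]]
    - [255,[0,0,0],[0,0,0]]

```text
time: 10.02
ee_pos: [0.6312, 0.0687, 0.1976]
tool_rot: [[-0.347, 0.938, 0.001], [0.938, 0.347, 0.0], [-0.0, 0.001, -1.0]]
ft_force: [0.1, -0.1, -5.3]
grip_width: 0.0339
```

>>> drive_tool:
  deltas:
    - [255,[-0.0003,-0.0022,-0.004],[0,0,0]]
    - [255,[0,0,-0.002],[0,0,0]]
    - [255,[0,0,-0.001],[0,0,0]]
    - [255,[0,0,-0.001],[0,0,0]]
    - [255,[0,0,0],[0,0,0]]

```text
time: 10.65
ee_pos: [0.6306, 0.0665, 0.1888]
tool_rot: [[-0.347, 0.938, -0.0], [0.938, 0.347, 0.0], [0.0, -0.0, -1.0]]
ft_force: [0.4, -0.4, -5.5]
grip_width: 0.034
```

>>> drive_tool:
  deltas:
    - [255,[0,0,-0.0005],[0,0,0]]
    - [255,[0,0,-0.0005],[0,0,0]]
    - [255,[0,0,0],[0,0,0]]

```text
time: 11.02
ee_pos: [0.6307, 0.0665, 0.1884]
tool_rot: [[-0.347, 0.938, 0.0], [0.938, 0.347, -0.0], [-0.0, 0.0, -1.0]]
ft_force: [-2.4, -0.5, -0.5]
grip_width: 0.034
```

>>> drive_tool:
  deltas:
    - [60,[0,0,0],[0,0,0]]
    - [60,[0,0,0],[0,0,0]]
    - [60,[0,0,0],[0,0,0]]
    - [60,[0,0,0],[0,0,0]]
    - [60,[0,0,0.02],[0,0,0]]
    - [60,[0,0,0.04],[0,0,0]]
    - [60,[0,0,0.05],[0,0,0]]
    - [60,[0.007,-0.02,0.02],[0,0,0]]
    - [60,[0,0,0.0],[0,0,0]]
    - [60,[0,0,0.0],[0,0,0]]

```text
time: 12.28
ee_pos: [0.6369, 0.0469, 0.3174]
tool_rot: [[-0.347, 0.938, -0.001], [0.938, 0.347, 0.0], [0.001, -0.001, -1.0]]
ft_force: [-0.0, 1.0, -0.1]
grip_width: 0.065
```

```bash
python3 - <<'E'
from h import *
c=r.camera_params('wrist')
p,d=r.grab_frame('wrist');np.savez('w5.npz',p=p,d=d,pose=c['pose']);cv2.imwrite('pics/w5.png',p[:,:,::-1])
P=c['pose'];C=cloud('wrist',d,P)
hsv=cv2.cvtColor(p,cv2.COLOR_RGB2HSV)
m=cv2.inRange(hsv,(12,120,90),(30,255,255))
o=np.array([.58939,.18382]);ax=np.array([-.33803,.94113]);n=np.array([-ax[1],ax[0]])
for c in cv2.findContours(m,0,1)[0]:
    if cv2.contourArea(c)>3000:
        print(cv2.minAreaRect(c));w=ray('wrist',c[:,0],.012,P)[:,:2];q=cv2.minAreaRect((w*1e3).astype(np.float32));ce=np.array(q[0])/1e3-o
        print(q,'along',ce@ax*1e3,'lat',ce@n*1e3,C[...,2][cv2.drawContours(np.zeros_like(m),[c],-1,1,-1)>0].max())
b=(m>0)&(C[...,2]>.03)&(d>0)
c=max(cv2.findContours(b.astype(np.uint8),0,1)[0],key=cv2.contourArea);w=ray('wrist',c[:,0],.036,P)[:,:2]
e=np.array(cv2.fitEllipse((w*1e3).astype(np.float32))[0])/1e3-o;print('boss along',e@ax*1e3,'lat',e@n*1e3)
m=cv2.inRange(hsv,(60,80,20),(95,255,160))
for c in cv2.findContours(m,0,1)[0]:
    if cv2.contourArea(c)>50:
        w=(ray('wrist',c[:,0].astype(float),.046,P)[:,:2]-o);print('post',(w@n*1e3).min(),(w@n*1e3).max(),(w@ax*1e3).min(),(w@ax*1e3).max())
print(r.state()['ee_pos'],r.state()['grip_width'])
E
```

```text
((15.439435958862305, 258.73681640625), (84.53031158447266, 68.14684295654297), 34.902496337890625)
((463.13836669921875, -96.222900390625), (73.35596466064453, 69.6546630859375), 69.0564956665039) along -220.87993523996585 lat 213.4821012674072 0.28588760666763596
((255.5, 148.49998474121094), (64.99998474121094, 192.99996948242188), 0.0)
((631.401123046875, 66.43376922607422), (49.10224914550781, 158.20306396484375), 19.98007583618164) along -124.67672329179995 lat 0.14213935540462824 0.28588760666763596
boss along -124.14029039331669 lat 0.22839646989128898
[0.63676169 0.04726022 0.31690234] 0.0648347890013397
```

View pics/w5.png

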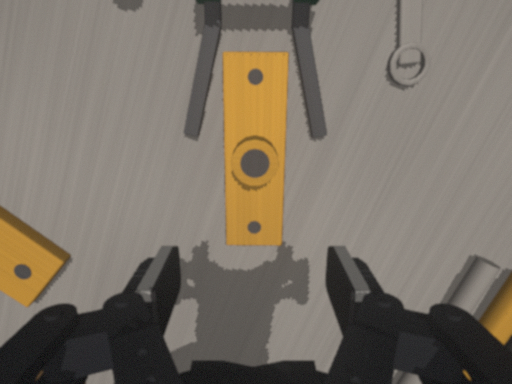

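The casting is flat in the mouth at (255,148): 124.5 mm before the bar, 0.2 mm off-centre and within 0.3° of the lane. Now close the fingers and go behind it.

>>> drive_tool:
  deltas:
    - [255,[0.011,-0.028,0],[0,0,-0.5]]
    - [255,[0.011,-0.029,0],[0,0,0]]
    - [255,[0.01,-0.028,-0.02],[0,0,0]]
    - [255,[0,0,-0.04],[0,0,0]]
    - [255,[0,0,-0.04],[0,0,0]]
    - [255,[0,0,0],[0,0,0]]
    - [255,[0,0,0],[0,0,0]]
    - [255,[0,0,0],[0,0,0]]

```text
time: 13.32
ee_pos: [0.6704, -0.0382, 0.2198]
tool_rot: [[-0.339, 0.941, 0.003], [0.941, 0.339, 0.0], [-0.001, 0.003, -1.0]]
ft_force: [-0.7, 0.8, -1.1]
grip_width: 0.0001
```

>>> drive_tool:
  deltas:
    - [255,[-0.001,-0.0004,-0.02],[0,0,0]]
    - [255,[0,0,-0.014],[0,0,0]]
    - [255,[0,0,-0.007],[0,0,0]]
    - [255,[0,0,0],[0,0,0]]
    - [255,[0,0,0],[0,0,0]]

```text
time: 13.95
ee_pos: [0.6688, -0.0389, 0.1771]
tool_rot: [[-0.339, 0.941, 0.001], [0.941, 0.339, 0.0], [-0.0, 0.001, -1.0]]
ft_force: [0.5, 0.4, -0.9]
grip_width: -0.0001
```

>>> drive_tool:
  deltas:
    - [255,[-0.0014,0.0038,0],[0,0,0]]
    - [255,[-0.0014,0.0038,0],[0,0,0]]
    - [255,[-0.0014,0.0038,0],[0,0,0]]
    - [255,[-0.0007,0.0019,0],[0,0,0]]
    - [255,[-0.0007,0.0019,0],[0,0,0]]
    - [255,[-0.0007,0.0019,0],[0,0,0]]
    - [255,[-0.0007,0.0019,0],[0,0,0]]
    - [255,[-0.0007,0.0019,0],[0,0,0]]
    - [255,[-0.0007,0.0019,0],[0,0,0]]

```text
time: 15.08
ee_pos: [0.6605, -0.0175, 0.1769]
tool_rot: [[-0.338, 0.941, 0.001], [0.941, 0.338, -0.002], [-0.002, 0.0, -1.0]]
ft_force: [1.8, -3.2, -0.3]
grip_width: 0.0002
```

Contact made: sliding force is about 3.6 N. Next, push on through the flare.

>>> drive_tool:
  deltas:
    - [255,[-0.0008,0.0029,0],[0,0,0]]
    - [255,[-0.0008,0.0029,0],[0,0,0]]
    - [255,[-0.001,0.0028,0],[0,0,0]]
    - [255,[-0.001,0.0028,0],[0,0,0]]
    - [255,[-0.001,0.0028,0],[0,0,0]]
    - [255,[-0.001,0.0028,0],[0,0,0]]
    - [255,[-0.001,0.0028,0],[0,0,0]]
    - [255,[-0.001,0.0028,0],[0,0,0]]

```text
time: 16.08
ee_pos: [0.6525, 0.0066, 0.1769]
tool_rot: [[-0.339, 0.941, -0.0], [0.941, 0.339, 0.0], [0.0, -0.0, -1.0]]
ft_force: [1.0, -3.2, -1.3]
grip_width: -0.0001
```

```bash
cat > look.py <<'E'
from h import *
import sys
o=np.array([.58939,.18382]);ax=np.array([-.33803,.94113]);n=np.array([-ax[1],ax[0]])
s=r.state();e=np.array(s['ee_pos'][:2])-o;f=np.array(s['ft_force'][:2])
print('t',s['time'],'tcp along',e@ax*1e3,'lat',e@n*1e3,'F along',f@ax,'lat',f@n,'z',s['ee_pos'][2])
if len(sys.argv)>1:
    p,d=r.grab_frame(sys.argv[2]);cv2.imwrite('pics/'+sys.argv[1]+'.png',p[:,:,::-1])
E
python3 look.py w6 wrist
```

```text
t 16.075 tcp along -188.10483370120318 lat 0.4878007779084206 F along -3.325537630417088 lat 0.16325817778349822 z 0.17687580374460543
```

View pics/w6.png

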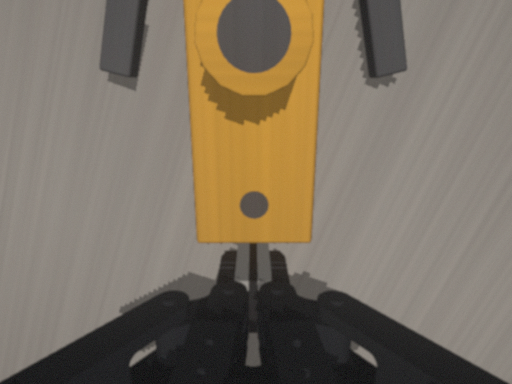

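The casting is centred against the fingers (rear edge at row 242) and its front is past the flare, with no side force. I'll continue.

>>> drive_tool:
  deltas:
    - [255,[-0.0013,0.0037,0],[0,0,0]]
    - [255,[-0.0013,0.0037,0],[0,0,0]]
    - [255,[-0.0013,0.0037,0],[0,0,0]]
    - [255,[-0.0013,0.0037,0],[0,0,0]]
    - [255,[-0.0013,0.0037,0],[0,0,0]]
    - [255,[-0.0013,0.0037,0],[0,0,0]]
    - [255,[-0.0013,0.0037,0],[0,0,0]]
    - [255,[-0.0013,0.0037,0],[0,0,0]]
    - [255,[-0.0013,0.0037,0],[0,0,0]]
    - [255,[-0.0013,0.0037,0],[0,0,0]]

```text
time: 17.38
ee_pos: [0.6395, 0.0437, 0.1769]
tool_rot: [[-0.339, 0.941, -0.0], [0.941, 0.339, 0.0], [0.0, -0.0, -1.0]]
ft_force: [1.6, -3.2, -0.1]
grip_width: 0.0001
```

```bash
python3 look.py
```

```text
t 17.375 tcp along -148.81647841222443 lat 0.19628115270087745 F along -3.589488932476235 lat -0.3992618881428045 z 0.17688927790520867
```

>>> drive_tool:
  deltas:
    - [255,[-0.0013,0.0037,0],[0,0,0]]
    - [255,[-0.0013,0.0037,0],[0,0,0]]
    - [255,[-0.0013,0.0037,0],[0,0,0]]
    - [255,[-0.0013,0.0037,0],[0,0,0]]
    - [255,[-0.0013,0.0037,0],[0,0,0]]
    - [255,[-0.0013,0.0037,0],[0,0,0]]
    - [255,[-0.0013,0.0037,0],[0,0,0]]
    - [255,[-0.0013,0.0037,0],[0,0,0]]
    - [255,[-0.0013,0.0037,0],[0,0,0]]
    - [255,[-0.0013,0.0037,0],[0,0,0]]

```text
time: 18.62
ee_pos: [0.6265, 0.0807, 0.1769]
tool_rot: [[-0.339, 0.941, -0.0], [0.941, 0.339, 0.0], [0.0, -0.0, -1.0]]
ft_force: [0.6, -3.9, -1.1]
grip_width: 0.0002
```

```bash
python3 look.py s7 scene
```

```text
t 18.625 tcp along -109.58551950225235 lat -0.03043083399934013 F along -3.861569330909418 lat 0.746319310856892 z 0.17687709551755396
```

View pics/s7.png

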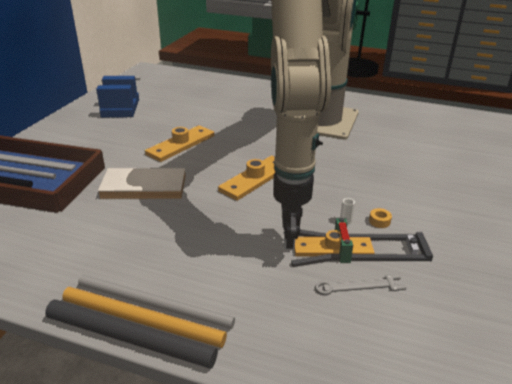

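>>> drive_tool:
  deltas:
    - [255,[-0.0013,0.0037,0],[0,0,0]]
    - [255,[-0.0013,0.0037,0],[0,0,0]]
    - [255,[-0.0013,0.0037,0],[0,0,0]]
    - [255,[-0.0013,0.0037,0],[0,0,0]]
    - [255,[-0.0013,0.0037,0],[0,0,0]]
    - [255,[-0.0013,0.0037,0],[0,0,0]]
    - [255,[-0.0013,0.0037,0],[0,0,0]]
    - [255,[-0.0013,0.0037,0],[0,0,0]]
    - [255,[-0.0013,0.0037,0],[0,0,0]]
    - [255,[-0.0013,0.0037,0],[0,0,0]]
    - [255,[-0.0013,0.0037,0],[0,0,0]]

```text
time: 20.05
ee_pos: [0.6122, 0.1214, 0.1769]
tool_rot: [[-0.339, 0.941, -0.0], [0.941, 0.339, 0.0], [0.0, -0.0, -1.0]]
ft_force: [1.2, -3.0, -1.3]
grip_width: 0.0002
```

```bash
python3 look.py
```

```text
t 20.05 tcp along -66.45228285916507 lat -0.35905666047467155 F along -3.250668880275926 lat -0.1405896584255887 z 0.17690334254445902
```

>>> drive_tool:
  deltas:
    - [255,[-0.0012,0.0027,0],[0,0,0]]
    - [255,[-0.0011,0.0028,0],[0,0,0]]
    - [255,[-0.001,0.0028,0],[0,0,0]]
    - [255,[-0.001,0.0028,0],[0,0,0]]
    - [255,[-0.001,0.0028,0],[0,0,0]]
    - [255,[-0.001,0.0028,0],[0,0,0]]
    - [255,[-0.0007,0.0019,0],[0,0,0]]
    - [255,[-0.0003,0.0009,0],[0,0,0]]
    - [255,[-0.0003,0.0009,0],[0,0,0]]

```text
time: 21.18
ee_pos: [0.6047, 0.1414, 0.1769]
tool_rot: [[-0.339, 0.941, -0.0], [0.941, 0.339, -0.0], [-0.0, -0.0, -1.0]]
ft_force: [1.8, -3.7, -1.4]
grip_width: -0.0
```

```bash
python3 look.py
```

```text
t 21.175 tcp along -45.061389498571316 lat -0.07843519943681923 F along -4.096036240995233 lat -0.4935016845159861 z 0.17687089211580978
```

Now slow, about 0.7 mm per row.

>>> drive_tool:
  deltas:
    - [255,[-0.00025,0.0007,0],[0,0,0]]
    - [255,[-0.00025,0.0007,0],[0,0,0]]
    - [255,[-0.00025,0.0007,0],[0,0,0]]
    - [255,[-0.00025,0.0007,0],[0,0,0]]
    - [255,[-0.00025,0.0007,0],[0,0,0]]
    - [255,[-0.00025,0.0007,0],[0,0,0]]
    - [255,[-0.00025,0.0007,0],[0,0,0]]
    - [255,[-0.00025,0.0007,0],[0,0,0]]

```text
time: 22.18
ee_pos: [0.6027, 0.1472, 0.1769]
tool_rot: [[-0.339, 0.941, -0.0], [0.941, 0.339, 0.0], [0.0, -0.0, -1.0]]
ft_force: [1.8, -3.3, -1.6]
grip_width: 0.0002
```

>>> drive_tool:
  deltas:
    - [255,[-0.0002,0.00055,0],[0,0,0]]
    - [255,[-0.0002,0.00055,0],[0,0,0]]
    - [255,[-0.0002,0.00055,0],[0,0,0]]

```text
time: 22.55
ee_pos: [0.6021, 0.1488, 0.1769]
tool_rot: [[-0.339, 0.941, -0.0], [0.941, 0.339, 0.0], [0.0, -0.0, -1.0]]
ft_force: [1.4, -3.2, -1.2]
grip_width: -0.0006
```

>>> drive_tool:
  deltas:
    - [255,[-0.00015,0.0004,0],[0,0,0]]
    - [255,[-0.00015,0.0004,0],[0,0,0]]

```text
time: 22.8
ee_pos: [0.6018, 0.1496, 0.1769]
tool_rot: [[-0.339, 0.941, -0.0], [0.941, 0.339, 0.0], [0.0, -0.0, -1.0]]
ft_force: [0.7, -3.2, -2.2]
grip_width: -0.0001
```

```bash
python3 look.py
```

```text
t 22.8 tcp along -36.36394814405466 lat -0.11005522918151035 F along -3.2829471160808974 lat 0.43020409294455764 z 0.17691105194638532
```

>>> drive_tool:
  deltas:
    - [255,[-0.00015,0.0004,0],[0,0,0]]
    - [255,[-0.00015,0.0004,0],[0,0,0]]

```text
time: 23.05
ee_pos: [0.6015, 0.1504, 0.1769]
tool_rot: [[-0.339, 0.941, 0.0], [0.941, 0.339, 0.0], [0.0, 0.0, -1.0]]
ft_force: [1.5, -2.0, -2.1]
grip_width: 0.0
```

>>> drive_tool:
  deltas:
    - [255,[-0.00015,0.0004,0],[0,0,0]]

```text
time: 23.18
ee_pos: [0.6013, 0.1508, 0.1769]
tool_rot: [[-0.339, 0.941, 0.0], [0.941, 0.339, 0.0], [0.0, 0.0, -1.0]]
ft_force: [0.7, -2.1, -1.9]
grip_width: 0.0
```

>>> drive_tool:
  deltas:
    - [255,[-0.0001,0.0003,0],[0,0,0]]
    - [255,[-0.0001,0.0003,0],[0,0,0]]

```text
time: 23.42
ee_pos: [0.6011, 0.1514, 0.1769]
tool_rot: [[-0.339, 0.941, 0.0], [0.941, 0.339, 0.0], [0.0, 0.0, -1.0]]
ft_force: [1.4, -3.3, -1.4]
grip_width: 0.0002
```

>>> drive_tool:
  deltas:
    - [255,[-0.0001,0.0003,0],[0,0,0]]
    - [255,[-0.0001,0.0003,0],[0,0,0]]

```text
time: 23.68
ee_pos: [0.601, 0.152, 0.1769]
tool_rot: [[-0.339, 0.941, 0.0], [0.941, 0.339, 0.0], [0.0, 0.0, -1.0]]
ft_force: [1.1, -2.5, -1.7]
grip_width: -0.0002
```

>>> drive_tool:
  deltas:
    - [255,[-0.0001,0.0003,0],[0,0,0]]
    - [255,[-0.0001,0.0003,0],[0,0,0]]

```text
time: 23.92
ee_pos: [0.6007, 0.1526, 0.1769]
tool_rot: [[-0.339, 0.941, 0.0], [0.941, 0.339, 0.0], [0.0, 0.0, -1.0]]
ft_force: [1.5, -1.7, -1.9]
grip_width: 0.0
```

>>> drive_tool:
  deltas:
    - [255,[-0.0001,0.0003,0],[0,0,0]]
    - [255,[-0.0001,0.0003,0],[0,0,0]]

```text
time: 24.18
ee_pos: [0.6005, 0.1532, 0.1769]
tool_rot: [[-0.339, 0.941, -0.0], [0.941, 0.339, -0.0], [-0.0, -0.0, -1.0]]
ft_force: [1.2, -2.7, -2.6]
grip_width: -0.0001
```

```bash
python3 look.py w8 wrist
```

```text
t 24.175 tcp along -32.62733711084119 lat -0.13101553783600256 F along -2.958679144930918 lat -0.19291409658229197 z 0.17689881776397653
```

View pics/w8.png

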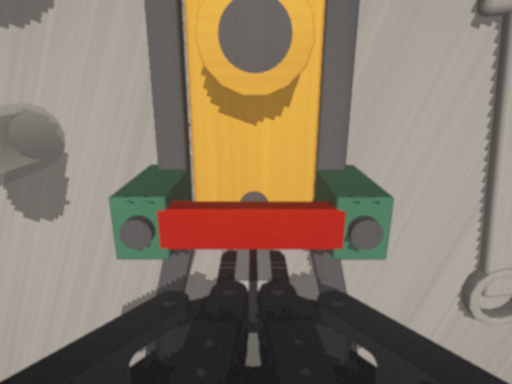

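The casting is straight in the lane with its boss beyond the bar. The stop hasn't been felt yet, so I'll go on.

>>> drive_tool:
  deltas:
    - [255,[-0.0001,0.0003,0],[0,0,0]]
    - [255,[-0.0001,0.0003,0],[0,0,0]]

```text
time: 24.48
ee_pos: [0.6005, 0.1533, 0.1769]
tool_rot: [[-0.339, 0.941, 0.0], [0.941, 0.339, -0.001], [-0.001, -0.0, -1.0]]
ft_force: [1.5, -4.5, -2.3]
grip_width: 0.0003
```

>>> drive_tool:
  deltas:
    - [255,[-0.0001,0.0003,0],[0,0,0]]

```text
time: 24.6
ee_pos: [0.6005, 0.1534, 0.1769]
tool_rot: [[-0.338, 0.941, 0.0], [0.941, 0.338, -0.001], [-0.001, -0.0, -1.0]]
ft_force: [2.3, -5.5, -2.4]
grip_width: 0.0001
```

```bash
python3 look.py
```

```text
t 24.6 tcp along -32.41172682126351 lat -0.15244509048823512 F along -5.955363376566819 lat -0.2981277668885021 z 0.17691467125057614
```

Home against the stop: the position has stalled and force is rising. I'll press up gently.

>>> drive_tool:
  deltas:
    - [255,[-0.00015,0.0004,0],[0,0,0]]
    - [255,[-0.00015,0.0004,0],[0,0,0]]

```text
time: 24.85
ee_pos: [0.6004, 0.1535, 0.1769]
tool_rot: [[-0.338, 0.941, 0.001], [0.941, 0.338, -0.002], [-0.002, -0.0, -1.0]]
ft_force: [2.7, -5.9, -1.8]
grip_width: 0.0
```

```bash
python3 look.py
```

```text
t 24.85 tcp along -32.23410975615062 lat -0.15487408047010412 F along -6.455528845289276 lat -0.5851624188252503 z 0.17690785591078872
```

>>> drive_tool:
  deltas:
    - [255,[-0.0002,0.0006,0],[0,0,0]]
    - [255,[-0.0002,0.0006,0],[0,0,0]]

```text
time: 25.1
ee_pos: [0.6003, 0.1538, 0.1769]
tool_rot: [[-0.337, 0.941, 0.001], [0.941, 0.337, -0.003], [-0.003, -0.0, -1.0]]
ft_force: [3.4, -8.2, -2.2]
grip_width: -0.0004
```

```bash
python3 look.py
```

```text
t 25.1 tcp along -31.96357235690083 lat -0.14434119260589118 F along -8.877302231389267 lat -0.4169704558614756 z 0.17693848445208185
```

>>> drive_tool:
  deltas:
    - [255,[-0.0002,0.0006,0],[0,0,0]]
    - [255,[-0.0002,0.0006,0],[0,0,0]]
    - [255,[-0.0002,0.0006,0],[0,0,0]]

```text
time: 25.48
ee_pos: [0.6002, 0.1542, 0.177]
tool_rot: [[-0.336, 0.942, 0.001], [0.942, 0.336, -0.005], [-0.005, -0.0, -1.0]]
ft_force: [3.9, -10.7, -1.1]
grip_width: 0.0002
```

```bash
python3 look.py
```

```text
t 25.475 tcp along -31.543888319910778 lat -0.1466839213732115 F along -11.412812393261811 lat -0.002187513965635643 z 0.17697217191864384
```

>>> drive_tool:
  deltas:
    - [255,[-0.0002,0.0006,0],[0,0,0]]
    - [255,[-0.0002,0.0006,0],[0,0,0]]
    - [255,[-0.0002,0.0006,0],[0,0,0]]

```text
time: 25.85
ee_pos: [0.6001, 0.1546, 0.177]
tool_rot: [[-0.335, 0.942, 0.002], [0.942, 0.335, -0.007], [-0.007, -0.0, -1.0]]
ft_force: [4.9, -13.6, -1.8]
grip_width: 0.0004
```

```bash
python3 look.py
```

```text
t 25.85 tcp along -31.13049870090215 lat -0.1904912430496038 F along -14.435201736036579 lat 0.012761804742322153 z 0.17698341654129746
```

>>> drive_tool:
  deltas:
    - [255,[0,0.0002,0],[0,0,0]]
    - [255,[0,0,0],[0,0,0]]
    - [255,[0,0,0],[0,0,0]]

```text
time: 26.22
ee_pos: [0.6001, 0.1546, 0.177]
tool_rot: [[-0.335, 0.942, 0.002], [0.942, 0.335, -0.007], [-0.008, -0.001, -1.0]]
ft_force: [5.9, -13.9, -1.6]
grip_width: -0.0003
```

>>> drive_tool:
  deltas:
    - [255,[0,0,0],[0,0,0]]
    - [255,[0,0,0],[0,0,0]]
    - [255,[0,0,0],[0,0,0]]

```text
time: 26.6
ee_pos: [0.6001, 0.1546, 0.177]
tool_rot: [[-0.335, 0.942, 0.002], [0.942, 0.335, -0.007], [-0.008, -0.001, -1.0]]
ft_force: [5.8, -13.5, -1.8]
grip_width: 0.0001
```

>>> drive_tool:
  deltas:
    - [255,[0,0,0],[0,0,0]]
    - [255,[0,0,0],[0,0,0]]

```text
time: 26.85
ee_pos: [0.6001, 0.1546, 0.177]
tool_rot: [[-0.335, 0.942, 0.002], [0.942, 0.335, -0.007], [-0.008, -0.001, -1.0]]
ft_force: [5.1, -13.4, -1.7]
grip_width: 0.0003
```

Held for about 1 s at 14.6 N on the wrist, i.e. roughly 11.4 N on the stop after about 3.2 N of sliding friction. Now back off and lift.

>>> drive_tool:
  deltas:
    - [255,[0.0005,-0.0014,0],[0,0,0]]
    - [255,[0.0005,-0.0014,0],[0,0,0]]
    - [255,[0.0007,-0.0019,0],[0,0,0]]
    - [255,[0.0014,-0.0038,0],[0,0,0]]
    - [255,[0.0028,-0.0075,0],[0,0,0]]
    - [255,[0.005,-0.014,0],[0,0,0]]
    - [255,[0.005,-0.014,0.01],[0,0,0]]
    - [255,[0.005,-0.014,0.04],[0,0,0]]
    - [255,[0,0,0.05],[0,0,0]]
    - [255,[0,0,0.05],[0,0,0]]
    - [255,[0,0.03,0.05],[0,0,0]]
    - [255,[0,0,0],[0,0,0]]

```text
time: 28.35
ee_pos: [0.6203, 0.1346, 0.3827]
tool_rot: [[-0.341, 0.94, 0.01], [0.94, 0.341, 0.005], [0.001, 0.011, -1.0]]
ft_force: [-0.0, 0.6, -0.8]
grip_width: 0.0001
```

```bash
python3 look.py s9 scene; python3 - <<'E'
from h import *
c=r.camera_params('wrist')
p,d=r.grab_frame('wrist');cv2.imwrite('pics/w9.png',p[:,:,::-1])
P=c['pose'];C=cloud('wrist',d,P)
hsv=cv2.cvtColor(p,cv2.COLOR_RGB2HSV)
m=cv2.inRange(hsv,(12,120,90),(30,255,255))
o=np.array([.58939,.18382]);ax=np.array([-.33803,.94113]);n=np.array([-ax[1],ax[0]])
b=(m>0)&(C[...,2]>.03)&(C[...,2]<.045)
c=max(cv2.findContours(b.astype(np.uint8),0,1)[0],key=cv2.contourArea);w=ray('wrist',c[:,0],.036,P)[:,:2]
e=np.array(cv2.fitEllipse((w*1e3).astype(np.float32))[0])/1e3-o;print('boss along',e@ax*1e3,'lat',e@n*1e3,np.median(C[b][:,2]))
f=C[m>0];q=np.stack([(f[:,:2]-o)@ax,(f[:,:2]-o)@n],-1)*1e3
for lo,hi in((12,35),(85,110),(110,130)):
    k=(q[:,0]>lo)&(q[:,0]<hi)&(abs(q[:,1])<20);print(lo,hi,k.sum(),np.median(f[k][:,2]) if k.any() else None)
E
```

```text
t 28.35 tcp along -56.83037440104201 lat -12.482015320736204 F along 0.5374380426842671 lat -0.1436872954747259 z 0.3826642491725326
boss along 57.442946706140134 lat -1.2199878594848652 0.034965852788346435
12 35 1160 0.011150924823051661
85 110 187 0.010984287783104174
110 130 0 None
```

View pics/s9.png

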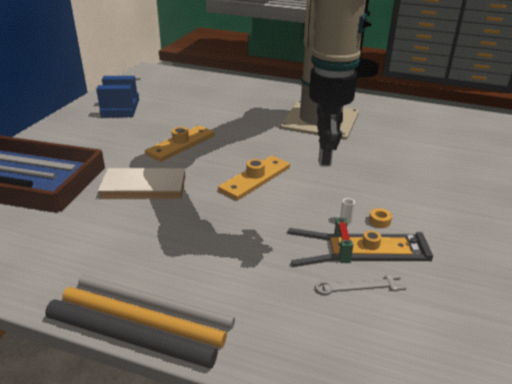

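View pics/w9.png

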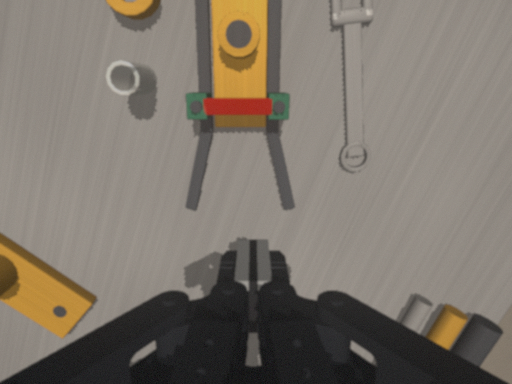

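>>> drive_tool:
  deltas:
    - [255,[0,0,0],[0,0,0]]
    - [255,[0,0,0],[0,0,0]]

```text
time: 28.7
ee_pos: [0.6191, 0.1308, 0.3755]
tool_rot: [[-0.338, 0.941, -0.003], [0.941, 0.338, -0.001], [-0.0, -0.003, -1.0]]
ft_force: [0.0, -0.0, 0.7]
grip_width: -0.0003
```

```bash
python3 -c "
from rig import r
print(r.close_job())"
```

```text
the job is handed in; nothing more can be done
None
```

The brass casting clears the height limit: it passed under the red bar and now lies flat in the lane against the end stop. I handed the job in at 28.7 s with the arm clear of everything; no verdict came back.

- **Placing:** I took the 160 x 50 mm casting off the block by its boss and set it flat in the mouth. It was 124.5 mm before the bar, 0.2 mm off-centre and within 0.3° of the lane.
- **Pushing:** I pushed it from behind with closed fingers. It slid at about 3 to 4 N, with no sign of side contact with the rails.
- **Pressing:** The stop was felt at about 138 mm past the bar. I held it there for about 1 s at a steady 14.6 N at the wrist. That puts roughly 11.4 N on the stop after sliding friction, which is worked out rather than measured. The highest wrist reading was about 15 N.

**Last checks:**
- The flange top reads 11 mm high at both ends, so the casting lies flat.
- The boss centre is 57 mm past the bar, so the boss is fully past it.
- The glass tube, collar and spanner look unmoved in the pictures. I compared those by eye only.

**Disagreements:** The boss measured 1.2 mm off the lane's centre line at the end. That is within the 1.5 mm of side play, and that picture was taken while the arm was still settling. The top camera's first reading of the gauge direction (112.2°) differed from the wrist camera's rail fit (109.8°). A second fit of the bar in the top picture agreed with the wrist camera, so I used 109.8°.

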